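# Turn a tray of clean clock wheels over by capping it with an empty tray

## Task

The two freshly cleaned clock wheels must be turned over without the gripper touching them: put the empty tray, open side down, squarely on the tray that holds the wheels, grip the two trays together and turn the pair upside down, so that it lies flat on the bench mat with the first tray on top. Then lift that first tray off, leaving the wheels turned over in the other tray, and lay it flat on the middle of the pile of catalogues, lowering it until it is felt to rest there before letting go. Leave everything else on the bench where it is.

Things in the scene. Friction and masses are not known exactly. Their poses are not given: they have to be found in the camera images.
- tray: Tray holding the wheels at first: open white plastic tray 52 (its x) x 88 (y) x 22 mm high, walls 4, floor 12 mm (pockets 10 mm deep), with a full-height grip rib 72 mm long on each long side: 66 mm wide over the ribs. A cross wall makes two pockets, 37 x 44 mm. Origin: centre of its underside; z out of the open side, up at first. It stands on the bench mat (dark, 540 x 840 mm; its top is at world z = 0.003). About 0.13 kg.
- seam (a point): Centre of the first tray's rim plane, 22 mm above its underside, axes as the tray. Capped, the pair is 88 mm long, 44 mm thick, 66 mm over the ribs, mm with its seam here. Nothing locks the trays together: only a grip across the ribs of both, spanning the seam, holds them, and it squares them too. About 50 N of grip is enough. The pair stands steadily by itself on either 52 x 44 mm end, so it can be let go there and gripped anew.
- cap: The empty tray, same shape and size as the other, lying open side down on the mat, left or right, opposite the catalogues. Origin: centre of its rim plane (open side); z from the rim to the closed bottom, up at first (outer bottom at z = +22 mm); x its width, y its length. Squarely on the first tray its origin is at that tray's seam point, y axes parallel either way round. About 0.13 kg.
- wheel_large: The larger brass clock wheel: toothed disc, 34 mm diameter, 4 mm thick, with a hub 18 mm in diameter and 4 mm high under it. Origin: centre of the hub's end face; z from the hub to the disc, up at first (hub down). Slides easily. Lies loose in the tray's +y compartment. The gripper must not touch it. About 35 g.
- wheel_small: The smaller brass clock wheel, like the larger one but 32 mm in diameter, in the compartment at -y. Not to be touched by the gripper. About 28 g.
- catalogues: The pile of catalogues: closed books lying flat, the lowest 170 mm (x) by 165 mm (y), the uppermost 150 by 152 mm. Origin at the centre of the pile's underside, on the mat. The height of the pile differs from time to time: its flat top is between 20 and 48 mm above the origin. It does not move.
- movement: Bystander: brass clock movement, two 90 x 75 mm plates on four pillars, 62 mm high. Origin under its centre.
- oil_bottle: Bystander: white bottle, 42 mm diameter, 100 mm high. Origin under its centre.
- jar: Bystander: glass jar with a steel lid, 68 mm diameter, 75 mm high. Origin under its centre.
- loupe: Bystander: black eyeglass loupe standing on its wide end, 34 mm diameter, 34 mm high. Origin under its centre.
- screwdriver: Bystander: screwdriver with a wooden handle, 150 mm long, lying along its x. Origin at its middle.
- brush: Bystander: small brush, 160 mm long, lying along its x near the robot. Origin at its middle.
Not all that is in view belongs to the job. What is shaped like the tray but purple is not meant. Leave any green look-alike of the cap alone.

How it is judged:
By the outcome, as a careful person would: the job done as asked, in the order asked, and still so for the second after the job is handed in, with the robot touching nothing.
It also fails if it takes over 72 s, if anything falls off the work surface, if the arm or the gripper's body presses on something with over 40 N, if the wrist force passes 120 N, or if a joint passes its speed limit or range.

## Robot

A 6-joint arm with a two-finger parallel gripper is mounted at the origin on the work surface. World frame = base frame: x ahead of the robot, y to its left, z up, the work surface at z = 0. Lengths are in m, angles in rad, forces in N, time in s.
With the tool pointing down it reaches from about 0.275 to 0.85 m from the base axis. Payload 5.2 kg.
Tool frame: the origin (TCP) lies midway between the tips of the shut fingers; the grasp point (between the pads) lies 19 mm behind it; z points along the fingers, y is the line along which they close (so a half turn about z gives the same grasp; the last joint's range is limited). The gripper opens to 85 mm and grips with 20 to 120 N. Pads are 22 mm wide; open, the fingers measure 114 mm over their backs; the gripper's body (76 mm by 85 mm) begins 54 mm behind the grasp point. The pads swing forward as they close: fully open they stand 13 mm farther back than shut.
Start: joints at [1.038, 0.259, 1.535, -0, 1.348, -0.203], TCP at [0.178, 0.52, 0.231] pointing down, gripper open.
Joint ranges: [-3.14, 3.14], [-0.91, 2.08], [0.19, 2.58], [-1.22, 4.36], [0.22, 2.71], [-3.12, 3.12]. Speed limits (rad/s): [2.57, 2.57, 3.14, 3.14, 3.14, 3.14].

## Interface

Orientations are given as a 3x3 rotation matrix whose columns are the frame's x, y, z axes.
In Python, from bench import bot gives the robot as it stands. The module is installed in compiled form; this text tells all that it offers.
- The arm moves only by the tool play_rows, never from a script. Its arguments are lists of equal length, an entry for each row: "gripper": the opening in per cent of the stroke, from 0 (shut) to 100 (fully open); "offset": the shift along the tool's x, y, z in m, a list of three; "dr": the turn, a rotation vector about the tool's x, y, z in rad, a list of three. A call has 1 to 12 rows; each row shifts and turns the commanded pose from where the row before left it, along the tool's axes as they then stand; what a row does not reach is not made up. A row lasts 1/10 s, in which the tool goes at most 50 mm and 8.59 degrees, less where a joint would pass 70% of its speed; a pose out of reach is approached as far as the arm can. A call with a gripper value outside its range is refused whole. The fingers move at their own pace and stop on an object; "grip_force" is the grip in N (left out, the last holds). Time passes only in rows, so rows that do not move let the fingers close. It gives the time, the measured TCP pose, the force, the opening and the grip force at its end, in the units of the state.
- bot.observe(): the state, without advancing time (a new reading comes with each control period).
- bot.capture(name): name is "scene" or "side" or "wrist"; returns a dict with "pixels" (400x640x3 uint8, red, green, blue), "vertical_fov" (degrees; the focal length in pixels is half the picture's height over the tangent of half this angle, whatever the lens; pixels are square), "cx", "cy" (the principal point, pixels), "rvec" (rotation vector, rad) and "tvec" (3), from world to camera coordinates, as OpenCV has them. Camera axes: x right, y down, z forward; pixel columns grow to the right and rows downward; lengths in m; the calibration is good to about 2 mm. A picture is of the moment at which its call begins. There is no depth.
- bot.hand_in(): hands the job in; it is judged then, once.
Trained networks look in a picture, given as the dict that the camera call returned (one of the last four; its "shot" number tells which), for a name from the list of things; names that differ only in an ending like _2 or _b are one class to them, and where a whole thing is asked for, a point or a joint stands for the part that bears it (a point fixed in the world has none). Each returns a list of dicts, best first, with "conf" (0 to 1); they miss things now and then, are a little off and sometimes report something else, mostly with a low value. They report only what shows in the picture. A call takes as long as a camera call. They do not tell look-alikes from the thing itself.
- bot.trace(picture, target): "region" (400x640 bool, what is visible of it) and "point" ([row, column] in pixels, amid what is visible of it).
The state is a dict: "t": time; "joint_positions": joint angles; "dq": joint speeds; "tau": joint torques, N m; "eef_pos": TCP position; "ee_rot": TCP orientation; "ft_force": force on the tool from outside, world axes, zero at the start; "ft_torque": the same for the moment, N m; "width": finger opening in m; "gripper_force": force on a finger pad.
Only numpy, scipy, OpenCV 4.12 (cv2) and the standard library are available. Lean on these libraries where they do the work, as an engineer would, in place of code of your own. Each camera call takes 0.05 s, during which the arm holds its last target. There are 200 camera calls.

## Working session

There is one attempt and no reset: what is moved stays moved. The work goes in short steps, Python scripts to look and compute and a tool call to move; the robot and the scene stay as the last step left them, time stands still between calls to the robot, and variables do not carry over. Pictures are saved under pics/ and viewed, at most 10 in all, crops included, and the job is handed in when it is done.

Besides the shell and the picture viewer there is one more tool, called after "Request:" in YAML: its name, and indented under it one key for each argument. play_rows: Moves the arm, as the interface text tells. Its arguments: {"type":"object","properties":{"gripper":{"type":"array","items":{"type":"number"}},"offset":{"type":"array","items":{"type":"array","items":{"type":"number"}}},"dr":{"type":"array","items":{"type":"array","items":{"type":"number"}}},"grip_force":{"type":"number"}},"required":["gripper","offset","dr"]}

```bash
mkdir -p pics; cat > h.py <<'E'
import numpy as np, cv2
from bench import bot
def K(p):
    f=200/np.tan(np.radians(p["vertical_fov"])/2); return np.array([[f,0,p["cx"]],[0,f,p["cy"]],[0,0,1]])
def ray(p,rc,z):
    R=cv2.Rodrigues(np.array(p["rvec"],float))[0]; t=np.array(p["tvec"],float).ravel()
    rc=np.atleast_2d(rc).astype(float)
    d=np.linalg.solve(K(p),np.c_[rc[:,1],rc[:,0],np.ones(len(rc))].T); c=-R.T@t; d=R.T@d
    return (c[:,None]+d*(z-c[2])/d[2]).T
def proj(p,X):
    return cv2.projectPoints(np.array(X,float).reshape(-1,3),np.array(p["rvec"],float),np.array(p["tvec"],float),K(p),None)[0].reshape(-1,2)
def save(p,n,crop=None,s=1):
    im=p["pixels"][:,:,::-1]
    if crop: r0,r1,c0,c1=crop; im=im[r0:r1,c0:c1]
    cv2.imwrite("pics/"+n,cv2.resize(im,None,fx=s,fy=s,interpolation=cv2.INTER_CUBIC))
def cam(p):
    R=cv2.Rodrigues(np.array(p["rvec"],float))[0]; return -R.T@np.array(p["tvec"],float).ravel(),R
E
python3 - <<'E'
from h import *
import pickle
o=bot.observe(); print(o["t"],o["eef_pos"],o["ee_rot"],o["width"])
ps={}
for n in ["scene","side","wrist"]:
    p=bot.capture(n); ps[n]=p; print(n,cam(p)[0].round(3),p["vertical_fov"])
    save(p,n+"0.png")
    for t in ["tray","cap","wheel_large","wheel_small","catalogues","movement"]:
        for d in bot.trace(p,t)[:3]:
            print(n,t,round(d["conf"],2),d["point"],d["region"].sum(), ray(p,d["point"],0.025)[0].round(3))
pickle.dump(ps,open("p0.pkl","wb"))
im=np.hstack([ps["scene"]["pixels"],ps["side"]["pixels"]])[:,:,::-1]
E
```

```text
0.0 [0.17782279 0.51989436 0.23047466] [[-9.46108967e-01  3.23847151e-01 -9.19296529e-04]
 [ 3.23848267e-01  9.46107670e-01 -1.60534974e-03]
 [ 3.49865557e-04 -1.81654837e-03 -9.99998289e-01]] 0.08532656871323258
scene [ 0.812 -0.491  0.529] 57.146925134412854
scene tray 0.78 [229.8, 312.8] 955 [ 0.579 -0.054  0.025]
scene tray 0.56 [183.6, 333.1] 1001 [0.549 0.093 0.025]
scene cap 0.96 [138.9, 333.5] 605 [0.465 0.261 0.025]
scene cap 0.89 [142.5, 387.9] 680 [0.594 0.318 0.025]
scene wheel_large 0.62 [214.8, 311.9] 165 [ 0.557 -0.019  0.025]
scene wheel_small 0.65 [233.6, 311.8] 174 [ 0.582 -0.064  0.025]
scene wheel_small 0.31 [172.3, 387.1] 239 [0.638 0.194 0.025]
scene catalogues 0.78 [314.1, 198.7] 11196 [ 0.516 -0.299  0.025]
scene movement 0.82 [232.2, 419.8] 2296 [0.76  0.043 0.025]
side [0.405 0.512 0.727] 56.61286366316202
side tray 0.97 [208.9, 315.0] 765 [ 0.565 -0.031  0.025]
side tray 0.82 [260.3, 309.0] 1226 [0.535 0.111 0.025]
side cap 0.85 [355.6, 244.2] 1835 [0.588 0.338 0.025]
side cap 0.67 [352.0, 318.7] 1728 [0.46  0.292 0.025]
side wheel_large 0.57 [211.3, 316.3] 129 [ 0.56  -0.024  0.025]
side wheel_small 0.69 [200.5, 313.2] 90 [ 0.577 -0.055  0.025]
side catalogues 0.56 [149.2, 361.8] 3007 [ 0.502 -0.275  0.025]
side movement 0.68 [206.1, 228.4] 1539 [0.769 0.023 0.025]
side movement 0.15 [208.7, 315.8] 665 [ 0.563 -0.032  0.025]
wrist [0.098 0.547 0.375] 70.66683610590594
wrist tray 0.49 [399.0, 166.8] 122 [0.482 0.139 0.025]
wrist cap 0.78 [347.9, 249.2] 366 [0.421 0.322 0.025]
```

View pics/scene0.png

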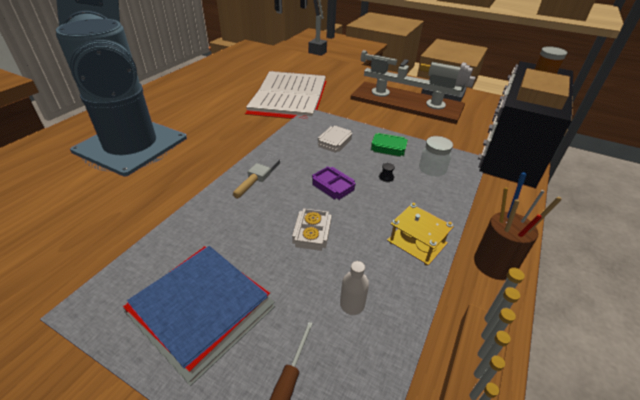

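View pics/side0.png

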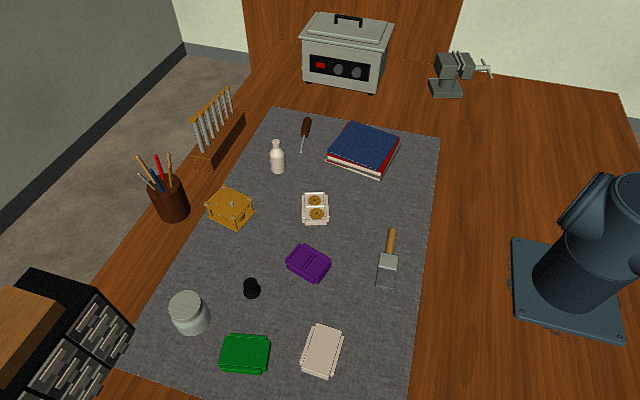

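Scene: tray with wheels, white, at (229,312); its look-alike in purple is at (183,333). White cap at (139,334); the green look-alike is at (142,388). I choose the white pair. The catalogues are at (314,199), and the side view agrees.

```bash
cat >> h.py <<'E'
from scipy.optimize import minimize
def verts(pose,z0,h=.022):
    x,y,a=pose; P=[]
    for w,l in ((.026,.044),(.033,.036)):
        for sx in(-1,1):
            for sy in(-1,1):
                for z in(z0,z0+h): P.append([x+sx*w*np.cos(a)-sy*l*np.sin(a),y+sx*w*np.sin(a)+sy*l*np.cos(a),z])
    return np.array(P)
def sil(p,pose,z0,h=.022,S=4):
    m=np.zeros((400*S,640*S),np.uint8); V=verts(pose,z0,h); z1=V[:8];z2=V[8:]
    for Q in (z1,z2): cv2.fillConvexPoly(m,cv2.convexHull(np.round((proj(p,Q)+.5)*S).astype(np.int32)),1)
    return m
def fit(views,z0,x0,h=.022,S=4):
    R=[(p,cv2.resize(r.astype(np.uint8),None,fx=S,fy=S,interpolation=cv2.INTER_NEAREST)) for p,r in views]
    def c(v):
        s=0
        for p,r in R:
            m=sil(p,v,z0,h,S); s+=1-(m&r).sum()/max(1,(m|r).sum())
        return s/len(R)
    best=min((minimize(c,[x0[0],x0[1],a],method="Nelder-Mead",options=dict(initial_simplex=[[x0[0],x0[1],a],[x0[0]+.01,x0[1],a],[x0[0],x0[1]+.01,a],[x0[0],x0[1],a+.3]],xatol=2e-4,fatol=1e-4)) for a in (x0[2] if np.ndim(x0[2]) else [x0[2]])),key=lambda r:r.fun)
    return best.x,best.fun
E
python3 - <<'E'
from h import *
import pickle
S=[bot.capture("scene"),bot.capture("side")]
def pick(p,t,xy):
    return min(bot.trace(p,t),key=lambda d:np.hypot(*(ray(p,d["point"],.02)[0,:2]-xy)))["region"]
A=[0,.4,.8,1.2,1.57,-.4,-.8,-1.2]
for n,xy in (("tray",(.57,-.04)),("cap",(.462,.275))):
    rs=[pick(p,n,np.array(xy)) for p in S]
    for v in ([0,1],[0],[1]):
        x,f=fit([(S[i],rs[i]) for i in v],.003,(*xy,A),S=3); print(n,v,x.round(4),f.round(3))
# catalogue top: blue
for h in (.02,.027,.034,.041,.048):
    out=[]
    for p in S:
        r=max(bot.trace(p,"catalogues"),key=lambda d:d["conf"])["region"]
        hsv=cv2.cvtColor(p["pixels"],cv2.COLOR_RGB2HSV)
        m=((hsv[...,0]>100)&(hsv[...,0]<125)&(hsv[...,1]>90)&(cv2.dilate(r.astype(np.uint8),np.ones((9,9)))>0)).astype(np.uint8)
        c=max(cv2.findContours(m,0,1)[0],key=cv2.contourArea)[:,0]
        w=ray(p,c[:,::-1],.003+h)[:,:2]
        b=cv2.minAreaRect((w*1000).astype(np.float32)); out.append(b)
    print(h,[tuple(np.round(np.r_[b[0],b[1],b[2]],1)) for b in out])
E
```

```text
tray [0, 1] [ 0.5698 -0.0429  0.3585] 0.354
tray [0] [ 0.5705 -0.0419  0.3849] 0.332
tray [1] [ 0.5693 -0.0438  0.3402] 0.366
cap [0, 1] [ 0.4569  0.2826 -0.0399] 0.074
cap [0] [ 0.4592  0.2775 -0.0008] 0.072
cap [1] [ 0.4566  0.283  -0.0272] 0.035
0.02 [(np.float64(493.6), np.float64(-276.3), np.float64(156.1), np.float64(156.9), np.float64(76.9)), (np.float64(504.0), np.float64(-301.0), np.float64(164.0), np.float64(155.3), np.float64(77.1))]
0.027 [(np.float64(498.0), np.float64(-279.3), np.float64(154.0), np.float64(154.8), np.float64(76.9)), (np.float64(503.0), np.float64(-292.9), np.float64(162.3), np.float64(153.7), np.float64(77.1))]
0.034 [(np.float64(502.4), np.float64(-282.3), np.float64(151.8), np.float64(152.6), np.float64(76.9)), (np.float64(502.0), np.float64(-284.9), np.float64(160.7), np.float64(152.2), np.float64(77.1))]
0.041 [(np.float64(506.8), np.float64(-285.2), np.float64(149.6), np.float64(150.4), np.float64(76.9)), (np.float64(501.1), np.float64(-276.8), np.float64(159.1), np.float64(150.6), np.float64(77.1))]
0.048 [(np.float64(511.2), np.float64(-288.2), np.float64(147.5), np.float64(148.3), np.float64(76.9)), (np.float64(500.1), np.float64(-268.7), np.float64(157.4), np.float64(149.1), np.float64(77.1))]
```

Request:
play_rows:
  gripper: [100, 100, 100, 100, 100, 100, 100, 100, 100, 100, 100, 100]
  offset:
    - [0, 0, 0]
    - [0, 0, 0]
    - [0, 0, 0]
    - [0, 0, 0]
    - [0, 0, 0]
    - [0, 0, 0]
    - [0, 0, 0]
    - [0, 0, 0]
    - [0, 0, 0]
    - [-0.02, 0.02, 0]
    - [-0.026, 0.03, 0]
    - [-0.026, 0.03, 0]
  dr:
    - [0, 0, 0.1416]
    - [0, 0, 0.1416]
    - [0, 0, 0.1416]
    - [0, 0, 0.1416]
    - [0, 0, 0.1416]
    - [0, 0, 0.1416]
    - [0, 0, 0.1416]
    - [0, 0, 0.1416]
    - [0, 0, 0.1416]
    - [0, 0, 0]
    - [0, 0, 0]
    - [0, 0, 0]

```text
t: 3.05
eef_pos: [0.256, 0.4451, 0.2313]
ee_rot: [[0.032, 1.0, 0.0], [1.0, -0.032, 0.0], [0.0, 0.0, -1.0]]
ft_force: [0.6, 0.3, -0.8]
width: 0.0858
gripper_force: 0.0
```

```bash
cat >> h.py <<'E'
def st():
    o=bot.observe(); R=np.array(o["ee_rot"]); 
    print("t",round(o["t"],2),"pos",np.round(o["eef_pos"],4),"x",R[:,0].round(3),"z",R[:,2].round(3),"q",np.round(o["joint_positions"],2),"F",np.round(o["ft_force"],1),"w",round(o["width"],4),"gf",round(o["gripper_force"],1))
    return np.array(o["eef_pos"]),R
def to(target):  # offset in tool axes to reach world pos
    o=bot.observe(); print("off",(np.array(o["ee_rot"]).T@(np.array(target)-np.array(o["eef_pos"]))).round(4))
E
python3 - <<'E'
from h import *
st(); to((.455,.25,.2))
for n in ("scene","side"):
    p=bot.capture(n)
    for t,z in (("movement",.035),("oil_bottle",.05),("jar",.04),("loupe",.02),("screwdriver",.01),("brush",.01)):
        for d in bot.trace(p,t)[:1]:
            rc=np.argwhere(d["region"]); w=ray(p,rc,z)
            print(n,t,round(d["conf"],2),ray(p,d["point"],z)[0,:2].round(3),w.min(0)[:2].round(3),w.max(0)[:2].round(3))
    for t in ("tray",):
        for d in bot.trace(p,t): print(n,t,ray(p,d["point"],.014)[0,:2].round(3))
E
```

```text
t 3.05 pos [0.256  0.4451 0.2313] x [0.032 1.    0.   ] z [ 0.  0. -1.] q [ 0.83  0.19  1.62 -0.    1.33  0.86] F [ 0.6  0.3 -0.8] w 0.0858 gf 0.0
off [-0.1888  0.205   0.0313]
scene movement 0.74 [0.764 0.034] [ 0.704 -0.037] [0.811 0.108]
scene oil_bottle 0.6 [ 0.705 -0.159] [ 0.685 -0.2  ] [ 0.734 -0.103]
scene jar 0.81 [0.724 0.304] [0.682 0.212] [0.758 0.396]
scene loupe 0.75 [0.63  0.198] [0.615 0.165] [0.657 0.241]
scene screwdriver 0.88 [ 0.686 -0.307] [ 0.664 -0.343] [ 0.698 -0.22 ]
scene brush 0.74 [0.376 0.054] [ 0.343 -0.041] [0.4   0.132]
scene tray [ 0.574 -0.047]
scene tray [0.542 0.103]
scene tray [ 0.701 -0.129]
side movement 0.88 [0.762 0.034] [ 0.698 -0.033] [0.823 0.092]
side oil_bottle 0.79 [ 0.701 -0.141] [ 0.669 -0.218] [ 0.742 -0.093]
side jar 0.84 [0.72  0.299] [0.672 0.255] [0.767 0.34 ]
side loupe 0.76 [0.633 0.206] [0.608 0.183] [0.652 0.229]
side screwdriver 0.58 [ 0.691 -0.332] [ 0.67  -0.388] [ 0.707 -0.241]
side brush 0.64 [0.363 0.07 ] [ 0.346 -0.045] [0.392 0.125]
side tray [ 0.572 -0.042]
```

Request:
play_rows:
  gripper: [100, 100, 100, 100, 100, 100]
  offset:
    - [-0.032, 0.034, 0.005]
    - [-0.032, 0.034, 0.005]
    - [-0.032, 0.034, 0.005]
    - [-0.032, 0.034, 0.005]
    - [-0.032, 0.034, 0.005]
    - [-0.03, 0.034, 0.005]
  dr:
    - [0, 0, 0]
    - [0, 0, 0]
    - [0, 0, 0]
    - [0, 0, 0]
    - [0, 0, 0]
    - [0, 0, 0]

```text
t: 4.45
eef_pos: [0.4543, 0.2474, 0.2013]
ee_rot: [[0.034, 0.999, 0.0], [0.999, -0.034, 0.0], [0.0, 0.0, -1.0]]
ft_force: [-0.3, 0.2, 1.2]
width: 0.0855
gripper_force: 0.0
```

```bash
python3 - <<'E'
from h import *
st(); p=bot.capture("wrist"); save(p,"w1.png")
c,R=cam(p); print(c.round(3),R[2].round(3))
for d in bot.trace(p,"cap")[:3]:
    x=ray(p,d["point"],.025)[0]; print(d["conf"],d["point"],x.round(3),d["region"].sum())
    print(fit([(p,d["region"])],.003,(x[0],x[1],[0,-.1]),S=3))
    print(fit([(p,d["region"])],.003,(.457,.283,-.03),S=3))
E
```

```text
t 4.45 pos [0.4543 0.2474 0.2013] x [0.034 0.999 0.   ] z [ 0.  0. -1.] q [0.28 0.22 1.66 0.   1.26 0.32] F [-0.3  0.2  1.2] w 0.0855 gf 0.0
[0.457 0.331 0.345] [-0.01  -0.328 -0.945]
0.84 [141.4, 315.5] [0.455 0.286 0.025] 4363
(array([ 0.45652256,  0.28095334, -0.01786628]), np.float64(0.02894710776545162))
(array([ 0.45649427,  0.28127917, -0.02678454]), np.float64(0.028487205528994974))
0.57 [94.7, 440.8] [0.59  0.331 0.025] 5443
(array([ 0.59200422,  0.3285204 , -1.36280566]), np.float64(0.02720437184626734))
(array([ 0.457,  0.283, -0.03 ]), np.float64(1.0))
```

View pics/w1.png

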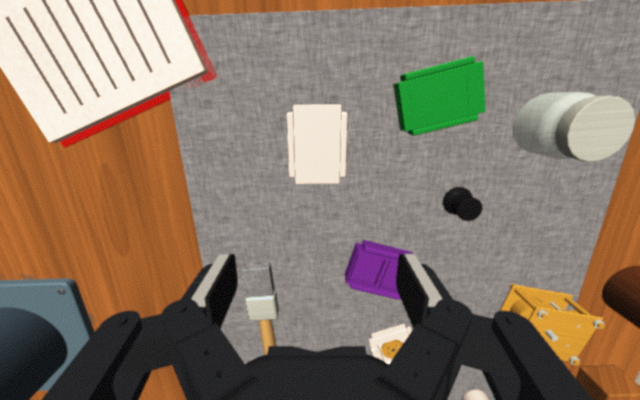

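The white cap is at (144,316) and lies square between the finger directions. The green look-alike is at (97,440). I'm going down onto the white cap.

Request:
play_rows:
  gripper: [100, 100, 100, 100, 100, 100, 100, 100, 0, 0, 0, 0]
  offset:
    - [0.0168, 0.0005, 0.03]
    - [0.0168, 0.0005, 0.03]
    - [0, 0, 0.035]
    - [0, 0, 0.035]
    - [0, 0, 0.03]
    - [0, 0, 0.02]
    - [0, 0, 0.012]
    - [0, 0, 0.006]
    - [0, 0, 0]
    - [0, 0, 0]
    - [0, 0, 0]
    - [0, 0, 0]
  dr:
    - [0, 0, 0]
    - [0, 0, 0]
    - [0, 0, 0]
    - [0, 0, 0]
    - [0, 0, 0]
    - [0, 0, 0]
    - [0, 0, 0]
    - [0, 0, 0]
    - [0, 0, 0]
    - [0, 0, 0]
    - [0, 0, 0]
    - [0, 0, 0]
  grip_force: 40

```text
t: 5.75
eef_pos: [0.456, 0.2829, 0.0043]
ee_rot: [[0.033, 0.999, 0.002], [0.999, -0.033, 0.001], [0.001, 0.002, -1.0]]
ft_force: [-1.6, -0.3, 1.8]
width: 0.065
gripper_force: 45.5
```

```bash
python3 - <<'E'
from h import *
st()
E
```

```text
t 5.75 pos [0.456  0.2829 0.0043] x [0.033 0.999 0.001] z [ 0.002  0.001 -1.   ] q [0.35 0.49 1.83 0.   0.82 0.38] F [-1.6 -0.3  1.8] w 0.065 gf 45.5
```

Request:
play_rows:
  gripper: [0, 0, 0, 0, 0, 0]
  offset:
    - [0, 0, -0.01]
    - [0, 0, -0.026]
    - [0, 0, -0.04]
    - [0, 0, -0.04]
    - [0, 0, -0.04]
    - [0, 0, -0.04]
  dr:
    - [0, 0, 0]
    - [0, 0, 0]
    - [0, 0, 0]
    - [0, 0, -0.13]
    - [0, 0, -0.13]
    - [0, 0, -0.13]

```text
t: 6.35
eef_pos: [0.4549, 0.2824, 0.2019]
ee_rot: [[-0.354, 0.935, 0.001], [0.935, 0.354, 0.0], [-0.0, 0.001, -1.0]]
ft_force: [1.3, -0.8, -1.5]
width: 0.0647
gripper_force: 45.1
```

Request:
play_rows:
  gripper: [0, 0, 0, 0, 0, 0, 0, 0, 0, 0]
  offset:
    - [-0.03, -0.0008, 0]
    - [-0.0425, -0.0008, 0]
    - [-0.0425, -0.0008, 0]
    - [-0.0425, -0.0008, 0]
    - [-0.0425, -0.0008, 0]
    - [-0.0425, -0.0008, 0]
    - [-0.0425, -0.0008, 0]
    - [-0.0425, -0.0008, 0]
    - [-0.0425, -0.0008, 0]
    - [-0.03, -0.0008, 0]
  dr:
    - [0, 0, 0]
    - [0, 0, 0]
    - [0, 0, 0]
    - [0, 0, 0]
    - [0, 0, 0]
    - [0, 0, 0]
    - [0, 0, 0]
    - [0, 0, 0]
    - [0, 0, 0]
    - [0, 0, 0]

```text
t: 7.35
eef_pos: [0.5879, -0.0979, 0.2002]
ee_rot: [[-0.348, 0.938, 0.001], [0.938, 0.348, -0.001], [-0.001, 0.001, -1.0]]
ft_force: [0.3, 1.1, -1.2]
width: 0.0652
gripper_force: 45.1
```

```bash
python3 - <<'E'
from h import *
P,R=st(); p=bot.capture("wrist"); save(p,"w2.png")
import pickle; pickle.dump((p,P,R),open("w2.pkl","wb"))
for d in bot.trace(p,"tray")[:3]:
    x=ray(p,d["point"],.02)[0]; print(d["conf"],d["point"],x.round(3),d["region"].sum())
    r=d["region"].astype(np.uint8); c=max(cv2.findContours(r,0,1)[0],key=cv2.contourArea); r2=np.zeros_like(r); cv2.drawContours(r2,[c],-1,1,-1)
    print(fit([(p,r2)],.003,(x[0],x[1],[.36,.3]),S=3))
for d in bot.trace(p,"cap")[:2]: print("cap",d["conf"],d["point"])
E
```

```text
t 7.35 pos [ 0.5879 -0.0979  0.2002] x [-0.348  0.938 -0.001] z [ 0.001 -0.001 -1.   ] q [-0.35  0.36  1.47 -0.    1.31 -0.71] F [ 0.3  1.1 -1.2] w 0.0652 gf 45.1
0.86 [121.6, 319.7] [ 0.57  -0.041  0.02 ] 3389
(array([ 0.56900014, -0.04325556,  0.33753114]), np.float64(0.0215722120658135))
0.74 [1.6, 349.1] [0.557 0.076 0.02 ] 416
(array([ 0.55087813,  0.11761053, -0.29756309]), np.float64(0.06742738589211617))
cap 0.68 [258.6, 315.6]
cap 0.27 [122.4, 318.1]
```

View pics/w2.png

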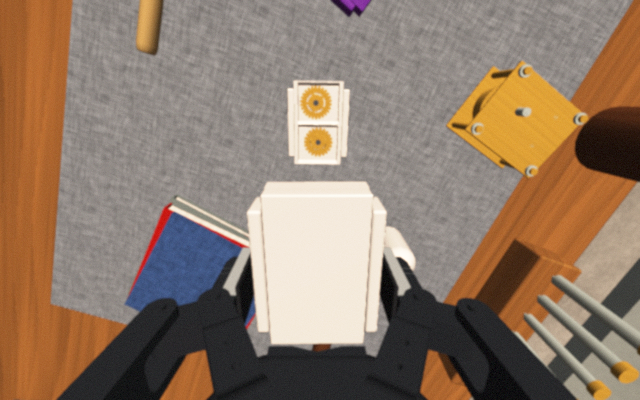

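Wrist view: the tray with both wheels is at (122,319), and the held cap is at (258,316), square and closed side up. Now I'll fit the cap's place in the hand.

```bash
python3 - <<'E'
from h import *
import pickle
p,P,R=pickle.load(open("w2.pkl","rb"))
im=p["pixels"].astype(int); m=((im.min(2)>165)).astype(np.uint8)
n,l,s,c=cv2.connectedComponentsWithStats(m)
k=l[230,316]; r=(l==k); print(s[k])
rr=np.argwhere(r); r=r.copy(); 
# far (upper) edge & side edges at top plane z
for z0 in (.199,.201):
    a,b=P,R
    ps=[]
    x0=(P[0],P[1],.355)
    print(z0,fit([(p,r)],z0,x0,S=3))
rows=[(190+5*i) for i in range(0)]
# far edge of top face: columns 280..360 topmost white
top=[(np.where(r[:,c])[0].min(),c) for c in range(275,361,10)]
w=ray(p,top,P[2]-.0013+.022); q=(w-P)@R; print("far edge tool x",q[:,0].round(4))
ry=[(y,x) for y in (230,260,290) for x in (np.where(r[y])[0].min(),np.where(r[y])[0].max()+1)]
w=ray(p,ry,P[2]-.0013+.022); q=(w-P)@R; print("sides tool y",q[:,1].round(4))
E
```

```text
[  170   181   246   163 21989]
0.199 (array([ 0.58829432, -0.0993934 ,  0.35731243]), np.float64(0.11125660271075555))
0.201 (array([ 0.58839919, -0.09846343,  0.35713771]), np.float64(0.1262896196800921))
far edge tool x [0.0487 0.0482 0.0482 0.0482 0.0487 0.0487 0.0487 0.0487 0.0487]
sides tool y [-0.0489  0.0389 -0.0394  0.0489 -0.0457  0.0453]
```

```bash
python3 - <<'E'
from h import *
import pickle
p,P,R=pickle.load(open("w2.pkl","rb"))
save(p,"w2c.png",(165,360,220,415),4)
E
```

```text
(no output)
```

View pics/w2c.png

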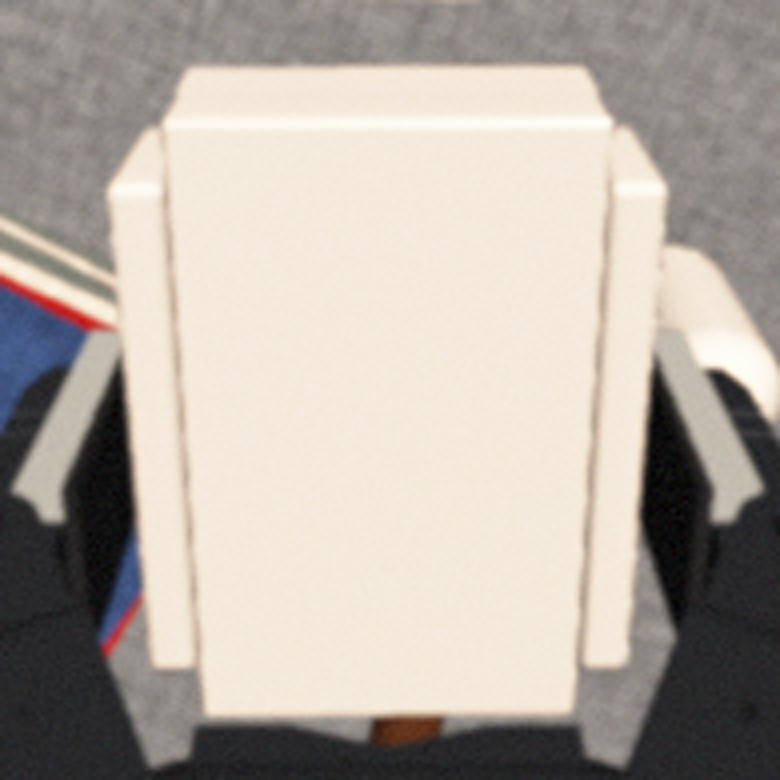

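The crop shows the cap's top far edge at row 195, its rim at row 182 and its near edge at row 343. A PnP solve gives its pose in the hand.

```bash
python3 - <<'E'
from h import *
import pickle
p,P,R=pickle.load(open("w2.pkl","rb"))
px=np.array([[165,122],[611,122],[188,67],[587,67],[204,713],[576,713],[108,190],[665,190],[152,668],[629,668]],float)
px=(px+.5)/4-.5+[220,165]
# cap frame: X along tool y (width), Y along tool x (length), z up
X=np.array([[-26,44,22],[26,44,22],[-26,44,0],[26,44,0],[-26,-44,22],[26,-44,22],[-33,36,22],[33,36,22],[-33,-36,22],[33,-36,22]])/1000.
ok,rv,tv=cv2.solvePnP(X,px,K(p),None)
e=cv2.projectPoints(X,rv,tv,K(p),None)[0].reshape(-1,2)-px; print("res",np.abs(e).mean())
c,Rc=cam(p); A=Rc.T@cv2.Rodrigues(rv)[0]; o=c+Rc.T@tv.ravel()
print("cap origin world",o.round(4),"tool",(R.T@(o-P)).round(4)); print("axes in tool\n",(R.T@A).round(3))
# tray by same method is region fit
E
```

```text
res 0.4695138919764773
cap origin world [ 0.5886 -0.0999  0.1984] tool [-0.0021  0.      0.0018]
axes in tool
 [[ 0.005  1.    -0.006]
 [ 1.    -0.005 -0.006]
 [-0.006 -0.006 -1.   ]]
```

Request:
play_rows:
  gripper: [0, 0, 0, 0, 0, 0, 0, 0, 0]
  offset:
    - [0.02, 0.0004, 0.01]
    - [0.02, 0.0004, 0.02]
    - [0.02, 0.0005, 0.03]
    - [0, 0, 0.035]
    - [0, 0, 0.035]
    - [0, 0, 0.02]
    - [0, 0, 0.01]
    - [0, 0, 0.006]
    - [0, 0, 0]
  dr:
    - [0, 0, 0.01]
    - [0, 0, 0]
    - [0, 0, 0]
    - [0, 0, 0]
    - [0, 0, 0]
    - [0, 0, 0]
    - [0, 0, 0]
    - [0, 0, 0]
    - [0, 0, 0]

```text
t: 8.4
eef_pos: [0.5682, -0.0378, 0.0336]
ee_rot: [[-0.34, 0.94, 0.0], [0.94, 0.34, 0.0], [-0.0, 0.0, -1.0]]
ft_force: [-0.7, -0.8, -0.9]
width: 0.0648
gripper_force: 45.1
```

```bash
python3 - <<'E'
from h import *
st(); to((.5683,-.0413,.0268))
p=bot.capture("side"); save(p,"s1.png",(150,260,260,370),6)
p=bot.capture("scene"); save(p,"s1b.png",(180,270,265,365),6)
a=cv2.imread("pics/s1.png")[:540,:400+200]; b=cv2.imread("pics/s1b.png")
E
python3 -c "
import cv2,numpy as np
a=cv2.imread('pics/s1.png');b=cv2.imread('pics/s1b.png')
a=cv2.resize(a,(400,400));b=cv2.resize(b,(400,360));b=np.vstack([b,np.zeros((40,400,3),np.uint8)])
cv2.imwrite('pics/s1ab.png',np.hstack([a,b]))"
```

```text
t 8.4 pos [ 0.5682 -0.0378  0.0336] x [-0.34  0.94 -0.  ] z [ 0.  0. -1.] q [-0.26  0.5   1.72  0.    0.93 -0.61] F [-0.7 -0.8 -0.9] w 0.0648 gf 45.1
off [-0.0033 -0.0011  0.0068]
```

View pics/s1ab.png

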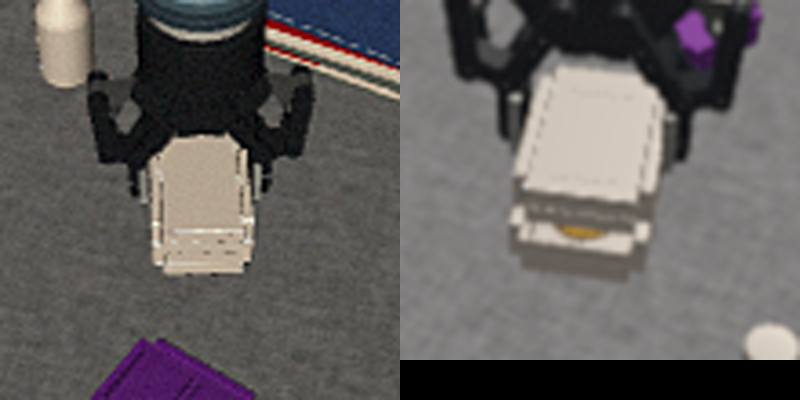

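The cap is about 7 mm above the tray and 3 mm too far along +x of the tool, with the rim gap showing at (230,580) in the picture. I'm correcting that and lowering.

Request:
play_rows:
  gripper: [0, 0, 0, 0, 0, 0]
  offset:
    - [-0.0033, -0.0011, 0]
    - [0, 0, 0.003]
    - [0, 0, 0.0025]
    - [0, 0, 0.001]
    - [0, 0, 0.001]
    - [0, 0, 0]
  dr:
    - [0, 0, 0]
    - [0, 0, 0]
    - [0, 0, 0]
    - [0, 0, 0]
    - [0, 0, 0]
    - [0, 0, 0]

```text
t: 9.1
eef_pos: [0.568, -0.0418, 0.0263]
ee_rot: [[-0.34, 0.941, -0.0], [0.941, 0.34, -0.0], [0.0, -0.0, -1.0]]
ft_force: [-2.5, -0.4, 4.6]
width: 0.0649
gripper_force: 45.7
```

```bash
python3 - <<'E'
from h import *
st(); to((.5683,-.0413,.0268))
p=bot.capture("side"); save(p,"s2.png",(170,240,270,370),4)
p=bot.capture("scene"); save(p,"s2b.png",(190,260,265,365),4)
import cv2
a=cv2.imread("pics/s2.png");b=cv2.imread("pics/s2b.png"); cv2.imwrite("pics/s2ab.png",np.hstack([a[:,:400],b]))
E
```

```text
t 9.1 pos [ 0.568  -0.0418  0.0263] x [-0.34   0.941  0.   ] z [-0. -0. -1.] q [-0.27  0.51  1.72 -0.    0.91 -0.62] F [-2.5 -0.4  4.6] w 0.0649 gf 45.7
off [ 0.0003  0.0004 -0.0005]
```

View pics/s2ab.png

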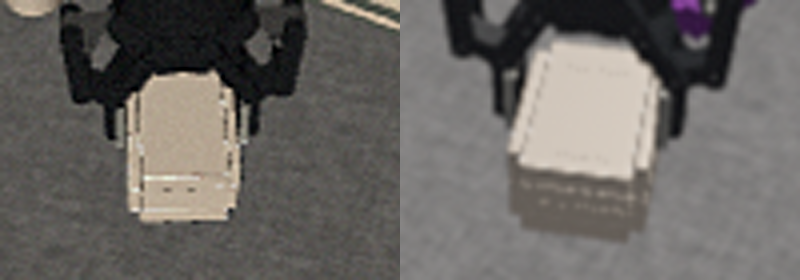

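Contact is felt (4.6 N) and the pair looks square. Next: let go, tilt 20°, go down and grip both trays across the seam.

Request:
play_rows:
  gripper: [100, 100, 100, 100, 100, 100, 100, 100, 100]
  offset:
    - [0, 0, 0]
    - [0, 0, 0]
    - [0, 0, 0]
    - [0, 0, 0]
    - [0, 0, 0]
    - [0, 0, 0]
    - [0.001, 0, 0.011]
    - [0.001, 0, 0.012]
    - [0, 0, 0]
  dr:
    - [0, 0, 0]
    - [0, 0, 0]
    - [0, 0, 0]
    - [0, -0.116, 0]
    - [0, -0.116, 0]
    - [0, -0.117, 0]
    - [0, 0, 0]
    - [0, 0, 0]
    - [0, 0, 0]

```text
t: 10.1
eef_pos: [0.5694, -0.0482, 0.0015]
ee_rot: [[-0.319, 0.941, 0.112], [0.885, 0.339, -0.32], [-0.339, -0.003, -0.941]]
ft_force: [-0.3, -0.9, 0.3]
width: 0.0855
gripper_force: 0.0
```

```bash
python3 - <<'E'
from h import *
st(); to((.568+.006*.34,-.0418-.006*.94,.004))
E
```

```text
t 10.1 pos [ 0.5694 -0.0482  0.0015] x [-0.319  0.885 -0.339] z [ 0.112 -0.32  -0.941] q [-0.09  0.53  1.85 -0.51  0.69 -0.05] F [-0.3 -0.9  0.3] w 0.0855 gf 0.0
off [-0.0004  0.0008 -0.0025]
```

Request:
play_rows:
  gripper: [100, 0, 0, 0, 0, 0]
  offset:
    - [0, 0, -0.0025]
    - [0, 0, 0]
    - [0, 0, 0]
    - [0, 0, 0]
    - [0, 0, 0]
    - [0, 0, 0]
  dr:
    - [0, 0, 0]
    - [0, 0, 0]
    - [0, 0, 0]
    - [0, 0, 0]
    - [0, 0, 0]
    - [0, 0, 0]
  grip_force: 70

```text
t: 10.7
eef_pos: [0.5707, -0.0471, 0.0067]
ee_rot: [[-0.319, 0.941, 0.118], [0.884, 0.34, -0.322], [-0.343, 0.001, -0.939]]
ft_force: [1.1, -3.8, 4.8]
width: 0.0652
gripper_force: 78.8
```

```bash
python3 - <<'E'
from h import *
st()
E
```

```text
t 10.7 pos [ 0.5707 -0.0471  0.0067] x [-0.319  0.884 -0.343] z [ 0.118 -0.322 -0.939] q [-0.08  0.52  1.84 -0.51  0.69 -0.05] F [ 1.1 -3.8  4.8] w 0.0652 gf 78.8
```

Request:
play_rows:
  gripper: [0, 0, 0, 0]
  offset:
    - [-0.0035, 0, -0.01]
    - [-0.0095, 0, -0.026]
    - [-0.0095, 0, -0.026]
    - [-0.0095, 0, -0.026]
  dr:
    - [0, 0, 0]
    - [0, 0, 0]
    - [0, 0, 0]
    - [0, 0, 0]

```text
t: 11.1
eef_pos: [0.5685, -0.0458, 0.0997]
ee_rot: [[-0.32, 0.94, 0.113], [0.884, 0.34, -0.32], [-0.34, -0.002, -0.941]]
ft_force: [0.4, 0.1, -3.3]
width: 0.0653
gripper_force: 78.6
```

Request:
play_rows:
  gripper: [0, 0, 0, 0, 0, 0, 0, 0, 0, 0, 0, 0]
  offset:
    - [0, 0, 0]
    - [0, 0, 0]
    - [0, 0, 0]
    - [0, 0, 0]
    - [0, 0, 0]
    - [0, 0, 0]
    - [0, 0, 0]
    - [0, 0, 0]
    - [0, 0, 0]
    - [0, 0, 0]
    - [0, 0, 0]
    - [0, 0, 0]
  dr:
    - [0, 0.131, 0]
    - [0, 0.131, 0]
    - [0, 0.131, 0]
    - [0, 0.131, 0]
    - [0, 0.131, 0]
    - [0, 0.131, 0]
    - [0, 0.131, 0]
    - [0, 0.131, 0]
    - [0, 0.131, 0]
    - [0, 0.131, 0]
    - [0, 0.131, 0]
    - [0, 0.13, 0]

```text
t: 12.3
eef_pos: [0.5704, -0.0471, 0.0994]
ee_rot: [[-0.116, 0.941, -0.319], [0.317, 0.339, 0.886], [0.941, 0.002, -0.338]]
ft_force: [0.1, -0.4, -2.5]
width: 0.0653
gripper_force: 78.9
```

```bash
python3 - <<'E'
from h import *
P,R=st(); to((.5687,-.06,.0435)); print(R.round(3).tolist())
E
```

```text
t 12.3 pos [ 0.5704 -0.0471  0.0994] x [-0.116  0.317  0.941] z [-0.319  0.886 -0.338] q [-0.63  1.    1.18  0.63  2.03 -1.03] F [ 0.1 -0.4 -2.5] w 0.0653 gf 78.9
off [-0.0565 -0.006   0.008 ]
[[-0.116, 0.941, -0.319], [0.317, 0.339, 0.886], [0.941, 0.002, -0.338]]
```

Request:
play_rows:
  gripper: [0, 0, 0, 0, 0]
  offset:
    - [-0.02, 0, 0.0072]
    - [-0.019, 0, 0.0068]
    - [-0.009, 0, 0.0032]
    - [-0.003, 0, 0.0011]
    - [0, 0, 0]
  dr:
    - [0, 0, 0]
    - [0, 0, 0]
    - [0, 0, 0]
    - [0, 0, 0]
    - [0, 0, 0]

```text
t: 12.8
eef_pos: [0.5702, -0.0463, 0.0458]
ee_rot: [[-0.118, 0.94, -0.32], [0.322, 0.341, 0.883], [0.939, 0.001, -0.343]]
ft_force: [0.6, -0.4, -3.2]
width: 0.0657
gripper_force: 79.0
```

Request:
play_rows:
  gripper: [0, 0]
  offset:
    - [-0.001, 0, 0.0004]
    - [0, 0, 0]
  dr:
    - [0, 0, 0]
    - [0, 0, 0]

```text
t: 13.0
eef_pos: [0.5704, -0.0468, 0.0452]
ee_rot: [[-0.118, 0.94, -0.319], [0.323, 0.34, 0.883], [0.939, 0.001, -0.344]]
ft_force: [0.1, -0.9, -2.4]
width: 0.0652
gripper_force: 79.0
```

Request:
play_rows:
  gripper: [0, 0]
  offset:
    - [-0.0012, 0, 0.0004]
    - [0, 0, 0]
  dr:
    - [0, 0, 0]
    - [0, 0, 0]

```text
t: 13.2
eef_pos: [0.5701, -0.0468, 0.0432]
ee_rot: [[-0.117, 0.941, -0.319], [0.322, 0.34, 0.884], [0.94, 0.0, -0.342]]
ft_force: [0.5, -0.3, -3.7]
width: 0.0651
gripper_force: 79.0
```

Request:
play_rows:
  gripper: [0, 0]
  offset:
    - [-0.0009, 0, 0.0003]
    - [0, 0, 0]
  dr:
    - [0, 0, 0]
    - [0, 0, 0]

```text
t: 13.4
eef_pos: [0.57, -0.0468, 0.0419]
ee_rot: [[-0.116, 0.941, -0.319], [0.321, 0.34, 0.884], [0.94, -0.0, -0.342]]
ft_force: [-0.1, 0.3, -3.2]
width: 0.0656
gripper_force: 79.0
```

Request:
play_rows:
  gripper: [0, 0]
  offset:
    - [-0.001, 0, 0.0004]
    - [0, 0, 0]
  dr:
    - [0, 0, 0]
    - [0, 0, 0]

```text
t: 13.6
eef_pos: [0.57, -0.0468, 0.0416]
ee_rot: [[-0.116, 0.941, -0.319], [0.32, 0.34, 0.884], [0.94, 0.001, -0.341]]
ft_force: [-0.3, -0.4, 1.5]
width: 0.0653
gripper_force: 79.4
```

Request:
play_rows:
  gripper: [0, 0]
  offset:
    - [-0.001, 0, 0.0004]
    - [0, 0, 0]
  dr:
    - [0, 0, 0]
    - [0, 0, 0]

```text
t: 13.8
eef_pos: [0.57, -0.0469, 0.0415]
ee_rot: [[-0.117, 0.94, -0.319], [0.319, 0.34, 0.885], [0.94, 0.001, -0.34]]
ft_force: [-0.0, -2.0, 7.1]
width: 0.0652
gripper_force: 79.6
```

Request:
play_rows:
  gripper: [0, 0]
  offset:
    - [-0.0006, 0, 0.0002]
    - [0, 0, 0]
  dr:
    - [0, 0, 0]
    - [0, 0, 0]

```text
t: 14.0
eef_pos: [0.57, -0.0469, 0.0415]
ee_rot: [[-0.117, 0.94, -0.319], [0.319, 0.34, 0.885], [0.941, 0.001, -0.34]]
ft_force: [-1.6, -2.6, 8.5]
width: 0.065
gripper_force: 79.6
```

Standing contact felt at z = 0.0416. I'm releasing, backing out, lifting and turning to the second grip orientation.

Request:
play_rows:
  gripper: [100, 100, 100, 100, 100, 100, 100, 100, 100, 100]
  offset:
    - [0, 0, 0]
    - [0, 0, 0]
    - [0, 0, 0]
    - [0, 0, 0]
    - [0, 0, -0.01]
    - [0, 0, -0.022]
    - [0, 0, -0.023]
    - [0.044, 0, -0.016]
    - [0.044, 0, -0.016]
    - [0.044, 0, -0.016]
  dr:
    - [0, 0, 0]
    - [0, 0, 0]
    - [0, 0, 0]
    - [0, 0, 0]
    - [0, 0, 0]
    - [0, 0, 0]
    - [0, 0, 0]
    - [0, 0, 0]
    - [0, 0, 0]
    - [0, 0, 0]

```text
t: 15.0
eef_pos: [0.5875, -0.0962, 0.1997]
ee_rot: [[-0.115, 0.941, -0.319], [0.321, 0.339, 0.884], [0.94, -0.001, -0.341]]
ft_force: [0.4, -0.2, -0.1]
width: 0.0853
gripper_force: 0.0
```

Request:
play_rows:
  gripper: [100, 100, 100, 100, 100, 100, 100, 100, 100, 100, 100, 100]
  offset:
    - [0, 0, 0]
    - [0, 0, 0]
    - [0, 0, 0]
    - [0, 0, 0]
    - [0, 0, 0]
    - [0, 0, 0]
    - [0, 0, 0]
    - [0, 0, 0]
    - [0, 0, 0]
    - [0, 0, 0]
    - [0, 0, 0]
    - [0, 0, 0]
  dr:
    - [0, -0.145, 0]
    - [0, -0.145, 0]
    - [0, -0.145, 0]
    - [0, -0.145, 0]
    - [0, -0.145, 0]
    - [0, -0.146, 0]
    - [0, -0.146, 0]
    - [0, -0.146, 0]
    - [0, -0.146, 0]
    - [0, -0.146, 0]
    - [0, -0.145, 0]
    - [0, -0.145, 0]

```text
t: 16.2
eef_pos: [0.5884, -0.0953, 0.2008]
ee_rot: [[-0.291, 0.941, 0.175], [0.812, 0.34, -0.474], [-0.505, 0.005, -0.863]]
ft_force: [-1.5, -0.4, -1.4]
width: 0.0854
gripper_force: 0.0
```

```bash
cat >> h.py <<'E'
def boxfit(views,dims,zc,x0):
    # dims half sizes list of boxes; pose x,y,a ; white-mask iou
    S=3
    def sm(p,v):
        m=np.zeros((400*S,640*S),np.uint8); c,s=np.cos(v[2]),np.sin(v[2])
        for a,b,h in dims:
            Q=[[v[0]+i*a*c-j*b*s,v[1]+i*a*s+j*b*c,zc+k*h] for i in(-1,1) for j in(-1,1) for k in(-1,1)]
            cv2.fillConvexPoly(m,cv2.convexHull(np.round((proj(p,Q)+.5)*S).astype(np.int32)),1)
        return m
    R=[(p,cv2.resize(r.astype(np.uint8),None,fx=S,fy=S,interpolation=cv2.INTER_NEAREST)) for p,r in views]
    f=lambda v:np.mean([1-(sm(p,v)&r).sum()/(sm(p,v)|r).sum() for p,r in R])
    x0=np.array(x0,float); r=minimize(f,x0,method="Nelder-Mead",options=dict(initial_simplex=[x0,x0+[.006,0,0],x0+[0,.006,0],x0+[0,0,.15]],xatol=2e-4,fatol=1e-4))
    return r.x.round(4),round(float(r.fun),3)
def white(p,X):
    im=p["pixels"].astype(int); m=((im.min(2)>90)&(im[...,0]-im[...,2]>5)).astype(np.uint8)
    m=cv2.morphologyEx(m,cv2.MORPH_CLOSE,np.ones((3,3)))
    n,l,s,c=cv2.connectedComponentsWithStats(m); u,v=proj(p,X)[0].round().astype(int); k=l[v,u]
    return (l==k) if k else None, s[k]
E
python3 - <<'E'
from h import *
st(); to((.5653,-.0339,.104))
V=[]
ims=[]
for n in ("scene","side"):
    p=bot.capture(n); r,s=white(p,(.576,-.0636,.05)); print(n,s)
    if r is not None: V.append((p,r)); print(boxfit([(p,r)],[(.026,.022,.044),(.033,.022,.036)],.047,(.576,-.0636,.345)))
    u,v=proj(p,(.576,-.0636,.05))[0].astype(int); ims.append(cv2.resize(p["pixels"][v-50:v+50,u-50:u+50,::-1],(400,400)))
cv2.imwrite("pics/s3.png",np.hstack(ims))
if len(V)==2: print(boxfit(V,[(.026,.022,.044),(.033,.022,.036)],.047,(.576,-.0636,.345)))
E
```

```text
t 16.2 pos [ 0.5884 -0.0953  0.2008] x [-0.291  0.812 -0.505] z [ 0.175 -0.474 -0.863] q [-0.07  0.29  1.69 -0.58  1.   -0.14] F [-1.5 -0.4 -1.4] w 0.0854 gf 0.0
off [ 0.1055 -0.0013  0.0504]
scene [     0      0    640    400 221463]
side [ 297  169   33   44 1072]
(array([ 0.578 , -0.0645,  0.3364]), 0.064)
```

View pics/s3.png

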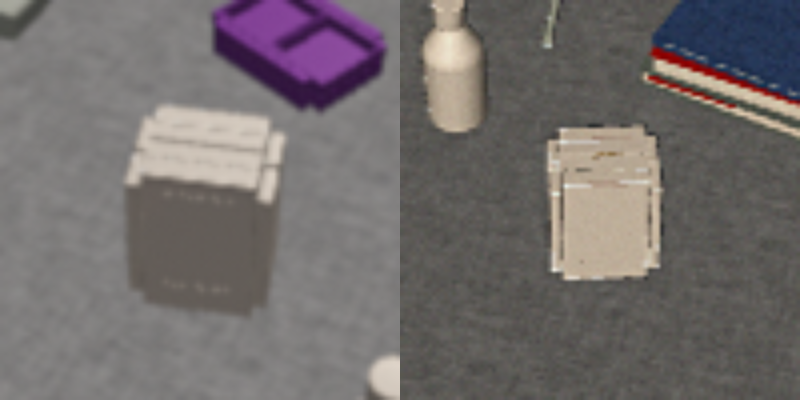

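The pair stands steadily, though a thin seam line shows at (155,605). I'm going to the pre-grip position and then in along the tool axis.

Request:
play_rows:
  gripper: [100, 100, 100, 100, 100, 100, 100, 100]
  offset:
    - [0.026, 0, 0.0127]
    - [0.026, 0, 0.0127]
    - [0.026, 0, 0.0128]
    - [0.026, -0.001, 0.0128]
    - [0, 0, 0.03]
    - [0, 0, 0.03]
    - [0, 0, 0.018]
    - [0, 0, 0]
  dr:
    - [0, 0, 0]
    - [0, 0, 0]
    - [0, 0, 0]
    - [0, 0, 0]
    - [0, 0, 0]
    - [0, 0, 0]
    - [0, 0, 0]
    - [0, 0, 0]

```text
t: 17.1
eef_pos: [0.5771, -0.0738, 0.0328]
ee_rot: [[-0.293, 0.942, 0.163], [0.817, 0.335, -0.469], [-0.497, -0.004, -0.868]]
ft_force: [-1.2, 1.6, -0.4]
width: 0.085
gripper_force: 0.0
```

```bash
python3 - <<'E'
from h import *
st(); to((.5768+.0033,-.064-.0092,.0348))
E
```

```text
t 17.1 pos [ 0.5771 -0.0738  0.0328] x [-0.293  0.817 -0.497] z [ 0.163 -0.469 -0.868] q [-0.04  0.51  1.86 -0.77  0.73  0.2 ] F [-1.2  1.6 -0.4] w 0.085 gf 0.0
off [-0.0014  0.003  -0.0016]
```

Request:
play_rows:
  gripper: [100, 0, 0, 0, 0, 0]
  offset:
    - [-0.001, 0.0025, -0.0016]
    - [0, 0, 0]
    - [0, 0, 0]
    - [0, 0, 0]
    - [0, 0, 0]
    - [0, 0, 0]
  dr:
    - [0, 0, 0]
    - [0, 0, 0]
    - [0, 0, 0]
    - [0, 0, 0]
    - [0, 0, 0]
    - [0, 0, 0]
  grip_force: 70

```text
t: 17.7
eef_pos: [0.5811, -0.0709, 0.0386]
ee_rot: [[-0.293, 0.94, 0.172], [0.814, 0.34, -0.471], [-0.501, 0.002, -0.865]]
ft_force: [-1.0, -2.6, 5.5]
width: 0.0652
gripper_force: 78.0
```

```bash
python3 - <<'E'
from h import *
P,R=st(); print("C in tool",((np.array([.5768,-.064,.047])-P)@R).round(4))
E
```

```text
t 17.7 pos [ 0.5811 -0.0709  0.0386] x [-0.293  0.814 -0.501] z [ 0.172 -0.471 -0.865] q [-0.03  0.51  1.85 -0.77  0.73  0.2 ] F [-1.  -2.6  5.5] w 0.0652 gf 78.0
C in tool [ 0.0026 -0.0017 -0.0113]
```

Request:
play_rows:
  gripper: [0, 0, 0, 0, 0]
  offset:
    - [-0.005, 0, -0.009]
    - [-0.0125, 0, -0.0215]
    - [-0.0125, 0, -0.0215]
    - [0.0217, -0.02, -0.0125]
    - [0.0217, -0.02, -0.0125]
  dr:
    - [0, 0, 0]
    - [0, 0, 0]
    - [0, 0, 0]
    - [0, 0, 0]
    - [0, 0, 0]

```text
t: 18.2
eef_pos: [0.5257, -0.0366, 0.098]
ee_rot: [[-0.292, 0.941, 0.171], [0.816, 0.339, -0.469], [-0.499, 0.003, -0.867]]
ft_force: [0.3, 0.1, -3.4]
width: 0.0652
gripper_force: 78.5
```

Request:
play_rows:
  gripper: [0, 0, 0, 0, 0, 0, 0, 0, 0, 0, 0, 0]
  offset:
    - [0, 0, 0]
    - [0, 0, 0]
    - [0, 0, 0]
    - [0, 0, 0]
    - [0, 0, 0]
    - [0, 0, 0]
    - [0, 0, 0]
    - [0, 0, 0]
    - [0, 0, 0]
    - [0, 0, 0]
    - [0, 0, 0]
    - [0, 0, 0]
  dr:
    - [0, 0.131, 0]
    - [0, 0.131, 0]
    - [0, 0.131, 0]
    - [0, 0.131, 0]
    - [0, 0.131, 0]
    - [0, 0.131, 0]
    - [0, 0.131, 0]
    - [0, 0.131, 0]
    - [0, 0.131, 0]
    - [0, 0.131, 0]
    - [0, 0.131, 0]
    - [0, 0.131, 0]

```text
t: 19.4
eef_pos: [0.5264, -0.0382, 0.097]
ee_rot: [[-0.173, 0.941, -0.292], [0.473, 0.339, 0.813], [0.864, 0.003, -0.503]]
ft_force: [0.2, 0.0, -3.9]
width: 0.0652
gripper_force: 83.2
```

```bash
python3 - <<'E'
from h import *
P,R=st(); C=P+R@np.array([.0026,0,-.0113]); print("C",C.round(4)); to(P-np.array([0,0,C[2]-.028])); print(R.round(3).tolist())
E
```

```text
t 19.4 pos [ 0.5264 -0.0382  0.097 ] x [-0.173  0.473  0.864] z [-0.292  0.813 -0.503] q [-0.63  0.84  1.38  0.52  1.84 -1.09] F [ 0.2  0.  -3.9] w 0.0652 gf 83.2
C [ 0.5292 -0.0462  0.105 ]
off [-0.0665 -0.0002  0.0387]
[[-0.173, 0.941, -0.292], [0.473, 0.339, 0.813], [0.864, 0.003, -0.503]]
```

Request:
play_rows:
  gripper: [0, 0, 0, 0, 0]
  offset:
    - [-0.022, 0, 0.0128]
    - [-0.022, 0, 0.0128]
    - [-0.015, 0, 0.0087]
    - [-0.006, 0, 0.0035]
    - [0, 0, 0]
  dr:
    - [0, 0, 0]
    - [0, 0, 0]
    - [0, 0, 0]
    - [0, 0, 0]
    - [0, 0, 0]

```text
t: 19.9
eef_pos: [0.5253, -0.0372, 0.021]
ee_rot: [[-0.17, 0.941, -0.294], [0.475, 0.34, 0.812], [0.863, -0.001, -0.505]]
ft_force: [-0.4, -1.0, -2.5]
width: 0.0655
gripper_force: 83.3
```

Request:
play_rows:
  gripper: [0, 0]
  offset:
    - [-0.0012, 0, 0.0007]
    - [0, 0, 0]
  dr:
    - [0, 0, 0]
    - [0, 0, 0]

```text
t: 20.1
eef_pos: [0.5259, -0.0378, 0.0209]
ee_rot: [[-0.172, 0.941, -0.293], [0.476, 0.339, 0.811], [0.862, 0.0, -0.507]]
ft_force: [0.1, -0.3, -4.4]
width: 0.0652
gripper_force: 83.3
```

Request:
play_rows:
  gripper: [0, 0]
  offset:
    - [-0.0009, 0, 0.0005]
    - [0, 0, 0]
  dr:
    - [0, 0, 0]
    - [0, 0, 0]

```text
t: 20.3
eef_pos: [0.5256, -0.0378, 0.0194]
ee_rot: [[-0.171, 0.941, -0.293], [0.476, 0.339, 0.811], [0.863, -0.0, -0.506]]
ft_force: [0.0, -0.6, -4.1]
width: 0.0652
gripper_force: 83.1
```

Request:
play_rows:
  gripper: [0, 0]
  offset:
    - [-0.0009, 0, 0.0005]
    - [0, 0, 0]
  dr:
    - [0, 0, 0]
    - [0, 0, 0]

```text
t: 20.5
eef_pos: [0.5254, -0.0377, 0.018]
ee_rot: [[-0.17, 0.941, -0.293], [0.476, 0.339, 0.812], [0.863, -0.001, -0.505]]
ft_force: [-0.6, 0.5, -2.6]
width: 0.065
gripper_force: 83.2
```

Request:
play_rows:
  gripper: [0, 0]
  offset:
    - [-0.0009, 0, 0.0005]
    - [0, 0, 0]
  dr:
    - [0, 0, 0]
    - [0, 0, 0]

```text
t: 20.7
eef_pos: [0.5254, -0.0377, 0.0177]
ee_rot: [[-0.17, 0.941, -0.293], [0.474, 0.339, 0.812], [0.864, -0.001, -0.504]]
ft_force: [0.9, -1.9, 3.3]
width: 0.0651
gripper_force: 83.7
```

Request:
play_rows:
  gripper: [0, 0]
  offset:
    - [-0.0005, 0, 0.0003]
    - [0, 0, 0]
  dr:
    - [0, 0, 0]
    - [0, 0, 0]

```text
t: 20.9
eef_pos: [0.5254, -0.0377, 0.0177]
ee_rot: [[-0.17, 0.941, -0.293], [0.474, 0.339, 0.813], [0.864, -0.001, -0.504]]
ft_force: [0.8, -2.8, 7.0]
width: 0.0653
gripper_force: 84.3
```

Contact is felt. I'm releasing, backing out, lifting and turning the tool down.

Request:
play_rows:
  gripper: [100, 100, 100, 100, 100, 100, 100, 100, 100, 100]
  offset:
    - [0, 0, 0]
    - [0, 0, 0]
    - [0, 0, 0]
    - [0, 0, 0]
    - [0, 0, -0.01]
    - [0, 0, -0.025]
    - [0, 0, -0.025]
    - [0.04, 0, -0.0233]
    - [0.04, 0, -0.0233]
    - [0.04, 0, -0.0233]
  dr:
    - [0, 0, 0]
    - [0, 0, 0]
    - [0, 0, 0]
    - [0, 0, 0]
    - [0, 0, 0]
    - [0, 0, 0]
    - [0, 0, 0]
    - [0, 0, 0]
    - [0, 0, 0]
    - [0, 0, 0]

```text
t: 21.9
eef_pos: [0.5429, -0.0868, 0.1871]
ee_rot: [[-0.17, 0.941, -0.293], [0.475, 0.339, 0.812], [0.863, -0.002, -0.505]]
ft_force: [0.6, 0.0, -0.8]
width: 0.0852
gripper_force: 0.0
```

Request:
play_rows:
  gripper: [100, 100, 100, 100, 100, 100, 100, 100, 100]
  offset:
    - [0, 0, 0]
    - [0, 0, 0]
    - [0, 0, 0]
    - [0, 0, 0]
    - [0, 0, 0]
    - [0, 0, 0]
    - [0, 0, 0]
    - [0, 0, 0]
    - [0, 0, 0]
  dr:
    - [0, -0.13, 0]
    - [0, -0.13, 0]
    - [0, -0.13, 0]
    - [0, -0.13, 0]
    - [0, -0.13, 0]
    - [0, -0.13, 0]
    - [0, -0.13, 0]
    - [0, -0.131, 0]
    - [0, 0, 0]

```text
t: 22.8
eef_pos: [0.5422, -0.0834, 0.1871]
ee_rot: [[-0.343, 0.939, 0.001], [0.939, 0.343, -0.002], [-0.002, 0.0, -1.0]]
ft_force: [-0.5, 0.5, -0.1]
width: 0.0853
gripper_force: 0.0
```

```bash
python3 - <<'E'
from h import *
st(); to((.528,-.0457,.12))
p=bot.capture("wrist"); im=p["pixels"].astype(int); m=(im.min(2)>165).astype(np.uint8)
u,v=proj(p,(.528,-.0457,.047))[0].round().astype(int); n,l,s,c=cv2.connectedComponentsWithStats(m); k=l[v,u]; print(u,v,s[k])
r=l==k
D=[(.026,.044,.022),(.033,.036,.022)]
print(boxfit([(p,r)],D,.025,(.528,-.0457,.345)))
save(p,"w3.png",(max(0,v-100),v+100,u-100,u+100),3)
E
```

```text
t 22.8 pos [ 0.5422 -0.0834  0.1871] x [-0.343  0.939 -0.002] z [ 0.001 -0.002 -1.   ] q [-0.35  0.29  1.61 -0.    1.25 -0.7 ] F [-0.5  0.5 -0.1] w 0.0853 gf 0.0
off [ 0.0405 -0.0004  0.0671]
316 145 [ 282   99   70   91 5774]
(array([ 0.5287, -0.047 ,  0.3502]), 0.024)
```

View pics/w3.png

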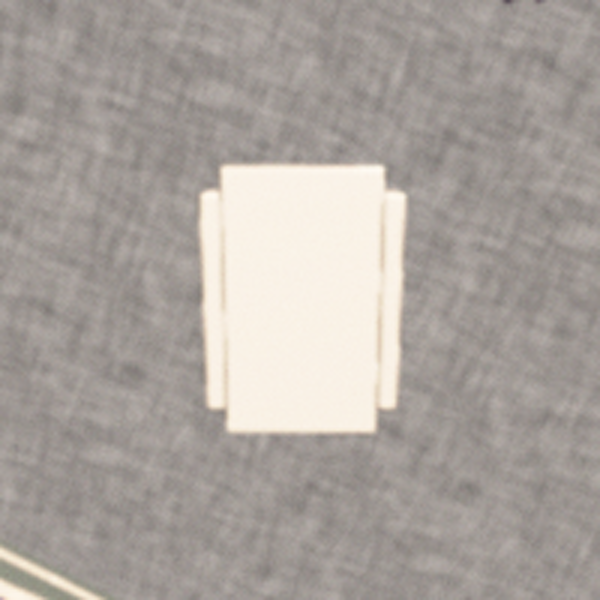

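The pair lies flat and square at (300,300) of the crop. I'm going down to grip only the upper tray.

Request:
play_rows:
  gripper: [100, 100, 100, 100, 100, 100, 100, 100]
  offset:
    - [0.018, 0, 0.03]
    - [0.018, 0, 0.035]
    - [0.0033, 0, 0.035]
    - [0, 0, 0.03]
    - [0, 0, 0.02]
    - [0, 0, 0.008]
    - [0, 0, 0]
    - [0, 0, 0]
  dr:
    - [0, 0, 0]
    - [0, 0, 0]
    - [0, 0, 0]
    - [0, 0, 0]
    - [0, 0, 0]
    - [0, 0, 0]
    - [0, 0, 0]
    - [0, 0, 0]

```text
t: 23.65
eef_pos: [0.5304, -0.05, 0.028]
ee_rot: [[-0.338, 0.941, -0.001], [0.941, 0.338, 0.0], [0.0, -0.001, -1.0]]
ft_force: [-0.1, -0.6, 0.2]
width: 0.0855
gripper_force: 0.0
```

```bash
python3 - <<'E'
from h import *
st(); to((.5285,-.0465,.0258))
E
```

```text
t 23.65 pos [ 0.5304 -0.05    0.028 ] x [-0.338  0.941  0.   ] z [-0.001  0.    -1.   ] q [-0.3   0.45  1.82 -0.    0.87 -0.65] F [-0.1 -0.6  0.2] w 0.0855 gf 0.0
off [ 0.0039 -0.0006  0.0022]
```

Request:
play_rows:
  gripper: [100, 100, 0, 0, 0, 0, 0]
  offset:
    - [0.0037, -0.0006, 0.002]
    - [0, 0, 0]
    - [0, 0, 0]
    - [0, 0, 0]
    - [0, 0, 0]
    - [0, 0, 0]
    - [0, 0, 0]
  dr:
    - [0, 0, 0]
    - [0, 0, 0]
    - [0, 0, 0]
    - [0, 0, 0]
    - [0, 0, 0]
    - [0, 0, 0]
    - [0, 0, 0]
  grip_force: 40

```text
t: 24.35
eef_pos: [0.5281, -0.0457, 0.0264]
ee_rot: [[-0.339, 0.941, 0.0], [0.941, 0.339, -0.0], [-0.0, -0.0, -1.0]]
ft_force: [-1.3, 0.3, 5.9]
width: 0.0648
gripper_force: 44.4
```

Request:
play_rows:
  gripper: [0, 0, 0, 0, 0, 0, 0]
  offset:
    - [0, 0, -0.004]
    - [0, 0, -0.006]
    - [0, 0, -0.01]
    - [0, 0, -0.02]
    - [0, 0, -0.035]
    - [0, 0, -0.035]
    - [0, 0, -0.02]
  dr:
    - [0, 0, 0]
    - [0, 0, 0]
    - [0, 0, 0]
    - [0, 0, 0]
    - [0, 0, 0]
    - [0, 0, 0]
    - [0, 0, 0]

```text
t: 25.05
eef_pos: [0.529, -0.0461, 0.1591]
ee_rot: [[-0.339, 0.941, 0.003], [0.941, 0.339, -0.001], [-0.002, 0.002, -1.0]]
ft_force: [1.1, -0.1, -0.7]
width: 0.0652
gripper_force: 45.0
```

```bash
python3 - <<'E'
from h import *
P,R=st(); p=bot.capture("side"); q=bot.capture("scene")
a=[]
for c in (p,q):
    u,v=proj(c,(.5285,-.0465,.07))[0].astype(int); a.append(cv2.resize(c["pixels"][v-50:v+50,u-50:u+50,::-1],(400,400)))
cv2.imwrite("pics/s4.png",np.hstack(a))
for n in ("tray","cap","wheel_large","wheel_small"):
  for d in bot.trace(p,n)[:3]: print(n,round(d["conf"],2),d["point"],ray(p,d["point"],.018)[0].round(3),d["region"].sum())
# held tray check from wrist
w=bot.capture("wrist"); cv2.imwrite("pics/w4.png",w["pixels"][:,:,::-1]); m=(w["pixels"].min(2)>165).astype(np.uint8)
far=[(m[100:330,c].argmax()+100,c) for c in (290,316,340)]; print("far rows",far)
m2=m
near=[(330-m[100:360,c][::-1].argmax()+29,c) for c in (290,316,340)]; print(near)
E
```

```text
t 25.05 pos [ 0.529  -0.0461  0.1591] x [-0.339  0.941 -0.002] z [ 0.003 -0.001 -1.   ] q [-0.3   0.28  1.69 -0.    1.17 -0.64] F [ 1.1 -0.1 -0.7] w 0.0652 gf 45.0
tray 0.96 [260.8, 307.7] [0.539 0.109 0.018] 1182
tray 0.94 [166.3, 336.5] [ 0.554 -0.195  0.018] 1042
tray 0.17 [201.0, 330.9] [ 0.536 -0.072  0.018] 85
cap 0.84 [357.8, 242.2] [0.592 0.341 0.018] 1899
cap 0.75 [210.3, 330.4] [ 0.529 -0.043  0.018] 636
wheel_small 0.5 [218.4, 328.4] [ 0.527 -0.017  0.018] 86
far rows [(np.int64(152), 290), (np.int64(144), 316), (np.int64(144), 340)]
[(np.int64(343), 290), (np.int64(343), 316), (np.int64(343), 340)]
```

Tray lifted, and the lower tray stays with the wheels. On to the catalogues.

Request:
play_rows:
  gripper: [0, 0, 0, 0, 0, 0, 0]
  offset:
    - [-0.025, -0.0125, 0]
    - [-0.038, -0.0185, 0]
    - [-0.038, -0.0185, 0]
    - [-0.038, -0.0185, 0]
    - [-0.038, -0.0185, 0]
    - [-0.025, -0.0123, 0]
    - [-0.0122, -0.006, 0]
  dr:
    - [0, 0, 0]
    - [0, 0, 0]
    - [0, 0, 0]
    - [0, 0, 0]
    - [0, 0, 0]
    - [0, 0, 0]
    - [0, 0, 0]

```text
t: 26.1
eef_pos: [0.5008, -0.2852, 0.1539]
ee_rot: [[-0.337, 0.942, -0.003], [0.942, 0.337, 0.001], [0.002, -0.003, -1.0]]
ft_force: [-0.1, -0.3, -1.5]
width: 0.0652
gripper_force: 45.0
```

Request:
play_rows:
  gripper: [0, 0, 0, 0, 0, 0]
  offset:
    - [0, 0, 0.025]
    - [0, 0, 0.035]
    - [0, 0, 0.025]
    - [0, 0, 0.012]
    - [0, 0, 0.005]
    - [0, 0, 0]
  dr:
    - [0, 0, 0]
    - [0, 0, 0]
    - [0, 0, 0]
    - [0, 0, 0]
    - [0, 0, 0]
    - [0, 0, 0]

```text
t: 26.7
eef_pos: [0.5019, -0.2825, 0.0533]
ee_rot: [[-0.34, 0.941, -0.002], [0.941, 0.34, 0.001], [0.001, -0.001, -1.0]]
ft_force: [-0.3, 0.2, -1.2]
width: 0.0646
gripper_force: 44.9
```

```bash
python3 - <<'E'
from h import *
st(); to((.503,-.283,.046))
E
```

```text
t 26.7 pos [ 0.5019 -0.2825  0.0533] x [-0.34   0.941  0.001] z [-0.002  0.001 -1.   ] q [-0.71  0.48  1.69 -0.    0.98 -1.05] F [-0.3  0.2 -1.2] w 0.0646 gf 44.9
off [-0.0009  0.0009  0.0073]
```

Request:
play_rows:
  gripper: [0, 0, 0]
  offset:
    - [0, 0, 0.003]
    - [0, 0, 0.003]
    - [0, 0, 0]
  dr:
    - [0, 0, 0]
    - [0, 0, 0]
    - [0, 0, 0]

```text
t: 27.0
eef_pos: [0.502, -0.283, 0.0479]
ee_rot: [[-0.339, 0.941, -0.001], [0.941, 0.339, -0.001], [-0.0, -0.001, -1.0]]
ft_force: [0.4, 0.3, -1.9]
width: 0.065
gripper_force: 44.9
```

Request:
play_rows:
  gripper: [0, 0, 0]
  offset:
    - [0, 0, 0.0015]
    - [0, 0, 0.0015]
    - [0, 0, 0]
  dr:
    - [0, 0, 0]
    - [0, 0, 0]
    - [0, 0, 0]

```text
t: 27.3
eef_pos: [0.5016, -0.2828, 0.0444]
ee_rot: [[-0.339, 0.941, -0.001], [0.941, 0.339, 0.0], [0.001, -0.001, -1.0]]
ft_force: [1.2, -0.6, -0.7]
width: 0.065
gripper_force: 44.9
```

Request:
play_rows:
  gripper: [0, 0]
  offset:
    - [0, 0, 0.0015]
    - [0, 0, 0]
  dr:
    - [0, 0, 0]
    - [0, 0, 0]

```text
t: 27.5
eef_pos: [0.5019, -0.283, 0.0434]
ee_rot: [[-0.339, 0.941, -0.001], [0.941, 0.339, -0.0], [-0.0, -0.001, -1.0]]
ft_force: [-1.0, -0.2, 1.3]
width: 0.065
gripper_force: 45.4
```

Contact is beginning at about z = 0.0434. I'll lower slightly more to confirm it.

Request:
play_rows:
  gripper: [0, 0]
  offset:
    - [0, 0, 0.0008]
    - [0, 0, 0]
  dr:
    - [0, 0, 0]
    - [0, 0, 0]

```text
t: 27.7
eef_pos: [0.5019, -0.283, 0.0434]
ee_rot: [[-0.339, 0.941, -0.001], [0.941, 0.339, -0.001], [-0.0, -0.001, -1.0]]
ft_force: [-3.4, 2.9, 7.7]
width: 0.0649
gripper_force: 46.1
```

Request:
play_rows:
  gripper: [0, 0]
  offset:
    - [0, 0, 0.0006]
    - [0, 0, 0]
  dr:
    - [0, 0, 0]
    - [0, 0, 0]

```text
t: 27.9
eef_pos: [0.5019, -0.283, 0.0433]
ee_rot: [[-0.339, 0.941, -0.0], [0.941, 0.339, -0.001], [-0.001, -0.001, -1.0]]
ft_force: [-3.5, 3.4, 12.1]
width: 0.0649
gripper_force: 46.6
```

It rests with 12 N. Letting go and lifting away.

Request:
play_rows:
  gripper: [100, 100, 100, 100, 100, 100, 100, 100, 100, 100]
  offset:
    - [0, 0, 0]
    - [0, 0, 0]
    - [0, 0, 0]
    - [0, 0, 0]
    - [0, 0, -0.01]
    - [0, 0, -0.025]
    - [0, 0, -0.04]
    - [0, 0, -0.045]
    - [0, 0, -0.045]
    - [0, 0, -0.02]
  dr:
    - [0, 0, 0]
    - [0, 0, 0]
    - [0, 0, 0]
    - [0, 0, 0]
    - [0, 0, 0]
    - [0, 0, 0]
    - [0, 0, 0]
    - [0, 0, 0]
    - [0, 0, 0]
    - [0, 0, 0]

```text
t: 28.9
eef_pos: [0.5034, -0.284, 0.2324]
ee_rot: [[-0.339, 0.941, 0.005], [0.941, 0.339, -0.005], [-0.007, 0.003, -1.0]]
ft_force: [0.3, -0.7, -0.2]
width: 0.0852
gripper_force: 0.0
```

```bash
python3 - <<'E'
from h import *
st(); ims=[]
for n,t in (("side",(.515,-.16,.03)),("scene",(.515,-.16,.03))):
    p=bot.capture(n); u,v=proj(p,t)[0].astype(int); print(u,v)
    w,h=(140,150) if n=="scene" else (80,86)
    u=max(w,u); ims.append(cv2.resize(p["pixels"][max(0,v-h):v+h,u-w:u+w,::-1],(400,430),interpolation=cv2.INTER_CUBIC))
cv2.imwrite("pics/fin.png",np.hstack(ims))
E
```

```text
t 28.9 pos [ 0.5034 -0.284   0.2324] x [-0.339  0.941 -0.007] z [ 0.005 -0.005 -1.   ] q [-0.71  0.3   1.47 -0.    1.36 -1.05] F [ 0.3 -0.7 -0.2] w 0.0852 gf 0.0
347 175
252 251
```

View pics/fin.png

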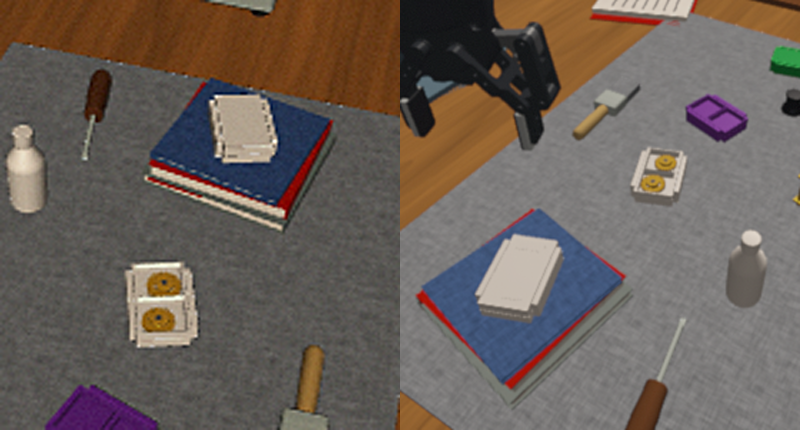

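The first tray lies flat on the middle of the catalogues at (520,275). Both wheels lie turned over in the other tray at (658,175), and everything else is where it was. Handing in.

```bash
python3 -c "
from bench import bot
print(bot.hand_in())"
```

```text
the job is handed in; nothing more can be done
None
```

The job is handed in: both wheels lie turned over in the second tray on the mat, and the first tray rests flat on the middle of the catalogues (let go at 12 N of felt contact). The robot was clear by 28.9 s.

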